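# Sweep carrot slices through the board into the pan

### The arm

A 6-joint arm with a two-finger parallel gripper is mounted at the origin on the work surface. World frame = base frame: x ahead of the robot, y to its left, z up, the work surface at z = 0. Lengths are in m, angles in degrees, forces in N, time in s.
With the tool pointing down it reaches from about 0.375 to 0.9 m from the base axis. Payload 3.1 kg.
Tool frame: the origin (TCP) lies on the centre line of the jaws, within the pads' length; the fingertips stand 14 mm ahead of it and the grasp point (between the pads) lies 5 mm behind it (bot.tips_ahead is the distance from the TCP to the fingertips, in m); z points along the fingers, y is the line along which they close (so a half turn about z gives the same grasp; the last joint's range is limited). The gripper opens to 87 mm and grips with 3 to 60 N. Pads are 19 mm wide; open, the fingers measure 117 mm over their backs; the gripper's body (75 mm by 190 mm) begins 51 mm behind the grasp point.
Start: joints at [-83.165, 30.224, 82.088, -0, 67.689, -10.227], TCP at [0.183, -0.597, 0.21] pointing down, gripper open.
Joint ranges: [-176.69, 176.69], [-43.24, 126.21], [12.49, 139.97], [-82, 262], [0, 151.66], [-163.58, 163.58]. Speed limits (degrees/s): [159.86, 159.86, 180, 180, 180, 180].

### API

Orientations are given as a 3x3 rotation matrix whose columns are the frame's x, y, z axes.
In Python, from rig import bot gives the robot as it stands.
- The arm moves only by the tool play_rows, never from a script. Its argument "moves" is a list that holds one entry, the list of rows, each a list of 6 numbers: the shift along the tool's x, y, z in mm, then the turn, a rotation vector about the tool's x, y, z in rad. A call has 1 to 5 rows; each row shifts and turns the commanded pose from where the row before left it, along the tool's axes as they then stand; what a row does not reach is not made up. A row lasts 1/10 s, in which the tool goes at most 50 mm and 8.59 degrees, less where a joint would pass 70% of its speed; a pose out of reach is approached as far as the arm can. A call with a gripper value outside its range is refused whole. "fingers" is the opening, from -1 (shut) to 1 (fully open), set as the call begins (left out, the last holds). The fingers move at their own pace and stop on an object; the grip force is fixed at half the most. Time passes only in rows, so rows that do not move let the fingers close. It gives the time, the measured TCP pose, the force, the opening and the grip force at its end, in the units of the state.
- bot.read_state(): the state, without advancing time (a new reading comes with each control period).
- bot.capture(name): name is "scene" or "side" or "wrist"; returns a dict with "image" (400x640x3 uint8, blue, green, red), "fx", "fy", "cx", "cy" (pixels), "R" (3x3) and "t" (3): a world point X has camera coordinates R X + t. Camera axes: x right, y down, z forward; pixel columns grow to the right and rows downward; lengths in m; the calibration is good to about 2 mm. A picture is of the moment at which its call begins. There is no depth.
- bot.hand_in(): hands the job in; it is judged then, once.
Trained networks look in a picture, given as the dict that the camera call returned (one of the last four; its "shot" number tells which), for a name from the list of things; names that differ only in an ending like _2 or _b are one class to them, and where a whole thing is asked for, a point or a joint stands for the part that bears it (a point fixed in the world has none). Each returns a list of dicts, best first, with "confidence" (0 to 1); they miss things now and then, are a little off and sometimes report something else, mostly with a low value. They report only what shows in the picture. A call takes as long as a camera call. They do not tell look-alikes from the thing itself.
- bot.search_frame(picture, query): "centre" ([column, row] in pixels, amid what is visible of it).
- bot.silhouettes(picture, query): "pixels" (400x640 bool, what is visible of it) and "centre" ([column, row] in pixels, amid what is visible of it).
- bot.pinpoint(picture, query): "centre" ([column, row] in pixels: a listed point, or the origin of a listed thing).
The state is a dict: "time_s": time; "joint_positions": joint angles; "qvel": joint speeds; "tau": joint torques, N m; "position": TCP position; "tcp_rot": TCP orientation; "force": force on the tool from outside, world axes, zero at the start; "moment": the same for the moment, N m; "opening": opening from 0.0 (shut) to 1.0 (fully open); "grasp_force": force on a finger pad.
Only numpy, scipy, OpenCV 4.12 (cv2) and the standard library are available. Lean on these libraries where they do the work, as an engineer would, in place of code of your own. Each camera call takes 0.05 s, during which the arm holds its last target. There are 200 camera calls.

### The job

Push the pan fully home under the chopping board, then sweep all three carrot slices across the board with the fingers so that they drop through the opening into the pan. Do not pick up or squash any slice, and leave the onion, the mushroom, the knife and everything else where it is.

Things in the scene. Friction and masses are not known exactly. Their poses are not given: they have to be found in the camera images.
- station: Green chopping board, 325 (x) by 530 (y) by 20 mm, on a low steel frame fixed to the table. Origin on the table under its centre; x away from the robot, y along the board to the robot's left, z up. Board top 95 mm above the table. A drop opening goes through it near the +y end: x -105 to +105, y +150 to +240 mm. Only the pan below catches what falls through.
- pan (a joint): How far the stainless pan is pulled out of the frame along the station's +y, in m: 0 = fully home against its stop, exactly under the drop opening; at most 0.11. It slides on two runners with about 2 N of friction and stays where it is left.
- pan_edge (a point): Middle of the outer (+y) upper edge of the pan's rim, 72 mm above the table; moves with the pan. Pan 265 (x) by 162 (y) by 65 mm deep over its rim, underside 7 mm above the table; rim 5 mm thick, standing 12 mm out from the wall. This long side, parallel to the station's x, sticks out past the board's +y end, by 25 mm when home, and can be pushed from that side.
- pan_in (a point): Centre of the pan's inner floor, 10 mm above the table; axes as the station's; it moves with the pan. Inside the pan is 235 mm (x) by 132 mm (y) and 62 mm deep.
- carrot1: A thick orange carrot slice lying flat on the board: a disc 38 mm across and 14 mm thick, about 16 g. Origin at its centre, z along its axis.
- carrot2: A thick orange carrot slice lying flat on the board: a disc 38 mm across and 14 mm thick, about 16 g. Origin at its centre, z along its axis.
- carrot3: A thick orange carrot slice lying flat on the board: a disc 38 mm across and 14 mm thick, about 16 g. Origin at its centre, z along its axis.
- onion: Half a red onion, cut side down on the board, purple dome 45 mm across and 35 mm high; origin at the centre of its underside. Not to be moved.
- mushroom: A whole white mushroom standing on the board, 44 mm across and 39 mm high; origin at the centre of its underside. Not to be moved.
- knife: Paring knife with a black handle lying on the board near its -y end, across it, 197 mm long (its x: from -108 mm at the butt to +89 mm at the point), 18 mm wide, 11 mm high; origin on its underside where the blade meets the handle. Not to be moved.
- bowl: White bowl standing on the table, 170 mm across, 60 mm high; origin at the centre of its underside. Not to be moved.
- cutter: Steel ring cutter standing on the table, 70 mm across, 40 mm high; origin at the centre of its underside. Not to be moved.
- shaker: Glass spice shaker with a steel cap on the table, 54 mm across, 95 mm high; origin at the centre of its underside. Not to be moved.
- spatula: Spatula lying on the table, 270 mm long along its x, under 25 mm high; origin on its underside about the middle. Not to be moved.
Mind the look-alikes: they are no part of the job. Leave any black or turquoise look-alike of the carrot1 alone.

How it is judged:
By the outcome, as a careful person would: the job done as asked, in the order asked, and still so for the second after the job is handed in, with the robot touching nothing.
It also fails if it takes over 70 s, if anything falls off the work surface, if the arm or the gripper's body presses on something with over 40 N, if the wrist force passes 120 N, or if a joint passes its speed limit or range.

## Working session

There is one attempt and no reset: what is moved stays moved. The work goes in short steps, Python scripts to look and compute and a tool call to move; the robot and the scene stay as the last step left them, time stands still between calls to the robot, and variables do not carry over. Pictures are saved under pics/ and viewed, at most 10 in all, crops included, and the job is handed in when it is done.

Besides the shell and the picture viewer there is one more tool, called after "Emit:" as a command line: name --argument value ..., lists and objects as JSON in quotes. play_rows: Moves the arm, as the interface text tells. Its arguments: {"type":"object","properties":{"moves":{"type":"array","items":{"type":"array","items":{"type":"array","items":{"type":"number"}}}},"fingers":{"type":"number"}},"required":["moves"]}

```bash
mkdir -p pics
cat > h.py <<'E'
import numpy as np, cv2
from rig import bot
def ray(p,uv,z):
    d=np.array([(uv[0]-p["cx"])/p["fx"],(uv[1]-p["cy"])/p["fy"],1.]);R=np.array(p["R"]);t=np.array(p["t"])
    o=-R.T@t;d=R.T@d;return o+d*(z-o[2])/d[2]
def proj(p,X):
    c=np.array(p["R"])@np.array(X)+np.array(p["t"]);return np.array([p["fx"]*c[0]/c[2]+p["cx"],p["fy"]*c[1]/c[2]+p["cy"]])
E
python3 - <<'E'
from h import *
np.set_printoptions(precision=3,suppress=True)
Z=dict(carrot1=.102,onion=.095,mushroom=.095,knife=.095,bowl=0,cutter=0,shaker=0,spatula=0,station=0,pan_edge=.072,pan_in=.01)
for n in ("scene","side"):
    p=bot.capture(n);cv2.imwrite(f"pics/{n}.png",p["image"]);print(n,-np.array(p["R"]).T@p["t"])
    for q,z in Z.items():
        for r in bot.pinpoint(p,q)[:6]: print(q,np.array(r["centre"]),round(r["confidence"],2),ray(p,r["centre"],z)[:2])
s=bot.read_state();print(s["tcp_rot"],s["position"],s["time_s"])
E
```

```text
scene [ 1.332 -0.004  1.262]
carrot1 [262.  202.5] 0.62 [ 0.572 -0.202]
carrot1 [282.6 183.5] 0.61 [ 0.504 -0.147]
carrot1 [210.5 224. ] 0.6 [ 0.646 -0.34 ]
carrot1 [320.7 239.8] 0.42 [ 0.691 -0.03 ]
onion [277.5 223.3] 0.7 [ 0.637 -0.153]
onion [261.6 202. ] 0.31 [ 0.566 -0.205]
mushroom [329.7 173.9] 0.64 [ 0.461 -0.008]
knife [229.4 191.1] 0.63 [ 0.529 -0.303]
bowl [158.1 205.3] 0.88 [ 0.521 -0.544]
cutter [503.4 215.6] 0.97 [0.541 0.525]
cutter [281.1 223.5] 0.65 [ 0.581 -0.154]
cutter [312.6 221.9] 0.5 [ 0.573 -0.059]
cutter [280.7 181.7] 0.49 [ 0.424 -0.166]
shaker [189.6 170.9] 0.85 [ 0.385 -0.469]
spatula [490.1 173.4] 0.66 [0.38  0.512]
spatula [190.2 169.6] 0.53 [ 0.38  -0.468]
station [310.9 222.4] 0.9 [ 0.575 -0.064]
pan_edge [438.5 210.6] 0.88 [0.572 0.31 ]
pan_edge [321.  237.2] 0.4 [ 0.666 -0.03 ]
pan_in [408.1 222.5] 0.67 [0.576 0.23 ]
side [-0.302 -0.968  1.299]
carrot1 [359.7 189.2] 0.53 [ 0.675 -0.052]
carrot1 [313.  262.2] 0.45 [ 0.305 -0.225]
onion [426.8 311.3] 0.69 [ 0.466 -0.585]
onion [368.  205.6] 0.49 [ 0.643 -0.135]
mushroom [424. 309.] 0.69 [ 0.466 -0.574]
knife [379.3 243.6] 0.46 [ 0.543 -0.298]
bowl [422.3 311.8] 0.94 [ 0.513 -0.547]
spatula [222.  166.6] 0.79 [0.371 0.511]
[[ 0.956  0.293 -0.   ]
 [ 0.293 -0.956 -0.   ]
 [-0.     0.    -1.   ]] [ 0.183 -0.597  0.21 ] 1.2
```

Run:
```python
import cv2
a=cv2.imread("pics/scene.png")[140:280,180:470]
cv2.imwrite("pics/sc.png",cv2.resize(a,(800,386),interpolation=cv2.INTER_CUBIC))
```

```text
(no output)
```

View pics/sc.png

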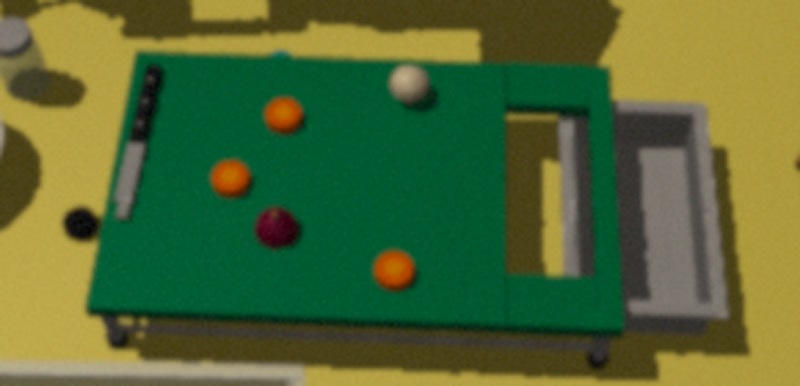

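View pics/side.png

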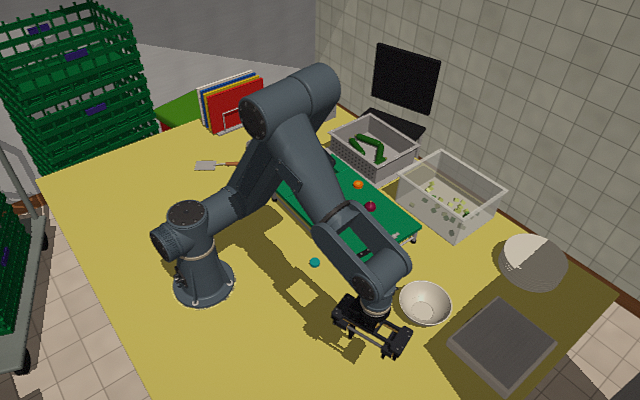

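The crop shows the three orange slices at scene px (262,204), (283,182) and (322,238). The look-alikes are a black disc at (209,221) and a turquoise one at (282,160), the latter at side px (314,262). Both lie on the table off the board, so the three orange ones are the carrots; the enlarged crop confirms it. The pan is pulled out on the right.

Next I fit the station pose and turn the tool so its x axis points along world +y.

Emit:
play_rows --moves '[[[0,0,0,0,0,-0.142],[0,0,0,0,0,-0.142],[0,0,0,0,0,-0.142],[0,0,0,0,0,-0.142],[0,0,0,0,0,-0.142]]]' --fingers -1

```text
time_s: 1.7
position: [0.1834, -0.5974, 0.2102]
tcp_rot: [[0.529, 0.849, -0.0], [0.849, -0.529, 0.0], [0.0, -0.0, -1.0]]
force: [0.2, 0.5, -0.3]
opening: 0.625
grasp_force: 0.0
```

Emit:
play_rows --moves '[[[0,0,0,0,0,-0.142],[0,0,0,0,0,-0.142],[0,0,0,0,0,-0.142],[0,0,0,0,0,-0.142],[0,0,0,0,0,0]]]'

```text
time_s: 2.2
position: [0.1834, -0.5975, 0.2103]
tcp_rot: [[-0.005, 1.0, 0.0], [1.0, 0.005, -0.0], [-0.0, 0.0, -1.0]]
force: [0.7, -0.7, -1.4]
opening: 0.174
grasp_force: 0.0
```

Run:
```python
from h import *
np.set_printoptions(precision=4,suppress=True)
p=bot.capture("scene");h=cv2.cvtColor(p["image"],cv2.COLOR_BGR2HSV)
m=cv2.inRange(h,(50,80,30),(90,255,255));m[:,:180]=0;m[:,480:]=0;m[:140]=0;m[290:]=0
m=cv2.morphologyEx(m,cv2.MORPH_CLOSE,np.ones((5,5)))
c=max(cv2.findContours(m,0,1)[0],key=cv2.contourArea)
P=np.array([ray(p,q[0],.095)[:2] for q in c]).astype(np.float32)
(r)=cv2.minAreaRect(P);print(r);print(cv2.boxPoints(r))
hs=cv2.inRange(h,(5,150,100),(18,255,255));hs[:140]=0;hs[280:]=0;hs[:,:215]=0;hs[:,400:]=0
n,l,st,ce=cv2.connectedComponentsWithStats(hs)
for i in range(1,n):
  if st[i,4]>20: print(ce[i],st[i,4],ray(p,ce[i],.104)[:2])
s=bot.read_state();print(s["tcp_rot"],s["position"],s["opening"],s["joint_positions"])
```

```text
((0.575576901435852, -0.060538142919540405), (0.5310906171798706, 0.3342927098274231), 88.41635131835938)
[[ 0.4012 -0.3214]
 [ 0.7353 -0.3306]
 [ 0.75    0.2003]
 [ 0.4158  0.2095]]
[281.9828 180.9741] 116 [ 0.496  -0.1494]
[262.9843 203.8268] 127 [ 0.5778 -0.1984]
[322.4315 237.2671] 146 [ 0.6843 -0.0255]
[[-0.0021  1.      0.    ]
 [ 1.      0.0021 -0.    ]
 [-0.      0.     -1.    ]] [ 0.1834 -0.5975  0.2103] 0.12256450676275824 [-83.1663  30.2235  82.0861   0.0021  67.6898 -83.2877]
```

Emit:
play_rows --moves '[[[45,18,0,0,0,0],[45,18,0,0,0,0],[45,18,0,0,0,0],[45,18,0,0,0,0],[45,18,0,0,0,0]]]'

```text
time_s: 2.75
position: [0.2727, -0.3704, 0.2104]
tcp_rot: [[-0.001, 1.0, 0.001], [1.0, 0.001, -0.0], [-0.0, 0.001, -1.0]]
force: [1.2, -1.1, -0.5]
opening: 0.004
grasp_force: 0.0
```

Emit:
play_rows --moves '[[[45,18,0,0,0,0],[45,18,0,0,0,0],[45,18,0,0,0,0],[45,18,0,0,0,0],[45,18,0,0,0,0]]]'

```text
time_s: 3.25
position: [0.3618, -0.145, 0.2106]
tcp_rot: [[-0.001, 1.0, 0.001], [1.0, 0.001, -0.001], [-0.001, 0.001, -1.0]]
force: [0.4, 0.1, -0.3]
opening: 0.007
grasp_force: 0.0
```

Emit:
play_rows --moves '[[[45,18,0,0,0,0],[45,18,0,0,0,0],[45,18,0,0,0,0],[45,18,0,0,0,0],[45,18,0,0,0,0]]]'

```text
time_s: 3.75
position: [0.4507, 0.081, 0.2106]
tcp_rot: [[-0.002, 1.0, 0.001], [1.0, 0.002, -0.0], [-0.0, 0.001, -1.0]]
force: [0.9, -0.6, -0.9]
opening: 0.008
grasp_force: 0.0
```

Run:
```python
from h import *
np.set_printoptions(precision=4,suppress=True)
s=bot.read_state();print(s["position"],s["joint_positions"],s["time_s"])
p=bot.capture("wrist");cv2.imwrite("pics/w1.png",p["image"])
for q,z in dict(station=0,pan_edge=.072,carrot1=.102,onion=.095,mushroom=.095).items():
    for r in bot.pinpoint(p,q)[:4]: print(q,np.array(r["centre"]),round(r["confidence"],2),ray(p,r["centre"],z)[:2])
```

```text
[0.4507 0.081  0.2106] [ -3.8378  17.345  105.2393  -0.0119  57.3523  -3.9546] 3.75
carrot1 [520.  287.7] 0.89 [ 0.6868 -0.0296]
```

View pics/w1.png

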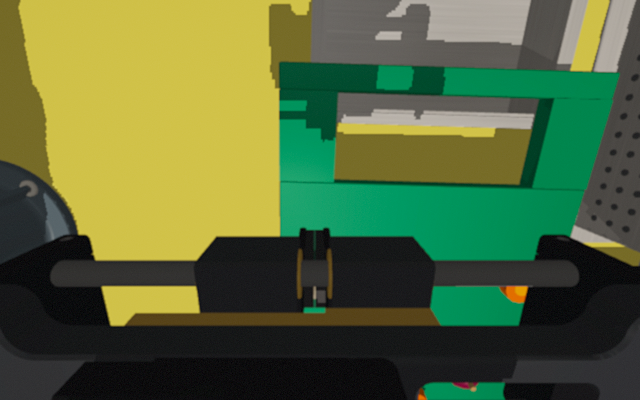

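The wrist view shows the opening's -y edge from (334,183) to (524,187), carrot3 at (515,290), and a perforated crate beyond the board's +x side at columns over 580. I'll check the crate clearance while continuing to the pan.

Emit:
play_rows --moves '[[[45,18,0,0,0,0],[45,18,0,0,0,0],[45,18,0,0,0,0],[45,18,0,0,0,0],[45,18,0,0,0,0]]]'

```text
time_s: 4.55
position: [0.54, 0.3035, 0.2103]
tcp_rot: [[-0.0, 1.0, -0.0], [1.0, 0.0, -0.001], [-0.001, -0.0, -1.0]]
force: [0.4, -1.2, -0.3]
opening: 0.006
grasp_force: 0.0
```

Emit:
play_rows --moves '[[[47,19,0,0,0,0],[45,19,0,0,0,0],[0,0,0,0,0,0]]]'

```text
time_s: 4.85
position: [0.579, 0.3988, 0.2094]
tcp_rot: [[-0.005, 1.0, 0.003], [1.0, 0.005, 0.003], [0.003, 0.003, -1.0]]
force: [-0.8, -0.9, 0.0]
opening: 0.008
grasp_force: 0.0
```

Run:
```python
from h import *
np.set_printoptions(precision=4,suppress=True)
s=bot.read_state();print(s["position"])
p=bot.capture("wrist");cv2.imwrite("pics/w2.png",p["image"])
for q,z in dict(pan_edge=.072,cutter=0).items():
    for r in bot.pinpoint(p,q)[:4]: print(q,np.array(r["centre"]),round(r["confidence"],2),ray(p,r["centre"],z)[:2])
p=bot.capture("scene");cv2.imwrite("pics/s2.png",p["image"][180:380,140:460].repeat(2,0).repeat(2,1))
for q,z in dict(pan_edge=.072).items():
    for r in bot.pinpoint(p,q)[:2]: print(q,np.array(r["centre"]),round(r["confidence"],2),ray(p,r["centre"],z)[:2])
```

```text
[0.579  0.3988 0.2094]
pan_edge [438.9 211.7] 0.8 [0.5757 0.3106]
```

View pics/s2.png

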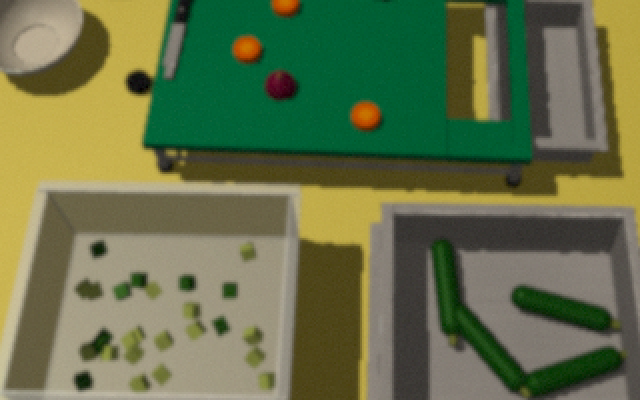

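Emit:
play_rows --moves '[[[0,0,48,0,0,0],[0,0,48,0,0,0],[0,0,44,0,0,0],[-30,0,0,0,0,0],[-40,0,0,0,0,0]]]'

```text
time_s: 5.6
position: [0.5744, 0.3243, 0.0675]
tcp_rot: [[-0.006, 1.0, -0.005], [1.0, 0.006, -0.002], [-0.002, -0.005, -1.0]]
force: [0.8, -0.3, 0.6]
opening: 0.009
grasp_force: 0.0
```

Emit:
play_rows --moves '[[[-15,0,0,0,0,0],[-15,0,0,0,0,0],[-15,0,0,0,0,0],[-12,0,0,0,0,0],[-10,0,0,0,0,0]]]'

```text
time_s: 6.1
position: [0.5771, 0.2582, 0.0708]
tcp_rot: [[-0.005, 1.0, 0.001], [1.0, 0.005, 0.0], [0.0, 0.001, -1.0]]
force: [0.9, -0.6, -0.5]
opening: 0.008
grasp_force: 0.0
```

Run:
```python
from h import *
np.set_printoptions(precision=4,suppress=True)
p=bot.capture("scene")
for q,z in dict(pan_edge=.072).items():
    for r in bot.pinpoint(p,q)[:2]: print(q,np.array(r["centre"]),round(r["confidence"],2),ray(p,r["centre"],z)[:2])
for z in (.08,.12,.16): print(z,ray(p,(265,274),z),ray(p,(390,284),z))
w=bot.capture("side")
for z in (.08,.12,.16): print(z,ray(w,(398,179),z),ray(w,(433,150),z))  # near corners of crates in side view
```

```text
pan_edge [437.9 211.3] 0.8 [0.5743 0.3079]
pan_edge [489.8 174.4] 0.64 [0.4378 0.4813]
0.08 [ 0.7856 -0.1769  0.08  ] [0.8081 0.1547 0.08  ]
0.12 [ 0.8041 -0.1711  0.12  ] [0.8259 0.1493 0.12  ]
0.16 [ 0.8226 -0.1652  0.16  ] [0.8436 0.1439 0.16  ]
0.08 [ 0.8607 -0.0851  0.08  ] [ 1.1273 -0.0421  0.08  ]
0.12 [ 0.8226 -0.1141  0.12  ] [ 1.0805 -0.0725  0.12  ]
0.16 [ 0.7844 -0.143   0.16  ] [ 1.0336 -0.1028  0.16  ]
```

Run:
```python
from h import *
p=bot.capture("scene");cv2.imwrite("pics/s3.png",cv2.resize(p["image"][130:280,340:540],(800,600)))
print(bot.read_state()["position"])
```

```text
[0.57697925 0.25917428 0.07036396]
```

View pics/s3.png

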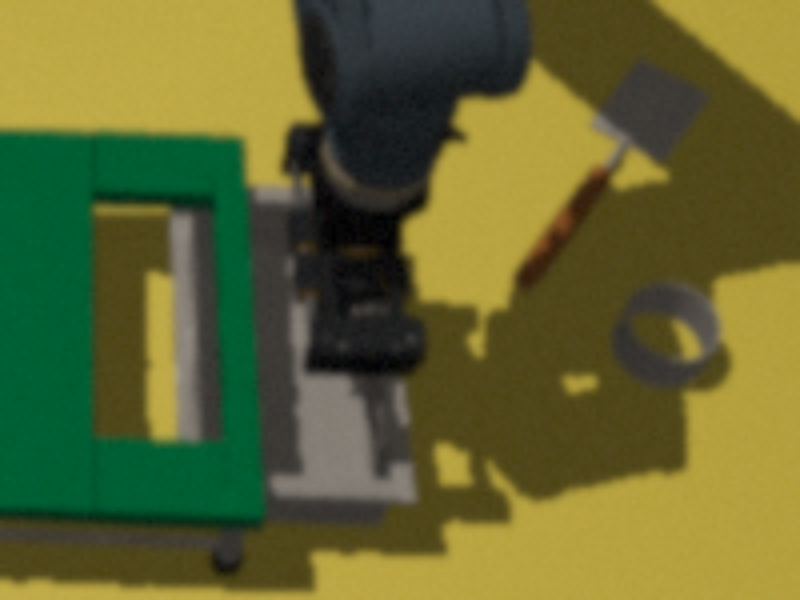

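Run:
```python
from h import *
p=bot.capture("scene");f=lambda X:((proj(p,X)-[340,130])*4).round()
print(bot.tips_ahead)
for X in ([.577,.259,.0564],[.577,.259,.116],[.672,.296,.116],[.672,.296,.18],[.577,.259,.18]): print(X,f(X))
for c in ([412,495],[385,498],[265,480],[100,440],[220,440],[262,520]):
    uv=np.array(c)/4+[340,130]; print(c,ray(p,uv,.072)[:2],ray(p,uv,.095)[:2])
w=bot.capture("wrist");cv2.imwrite("pics/w3.png",w["image"])
d=bot.capture("side")
```

```text
0.014
[0.577, 0.259, 0.0564] [321. 339.]
[0.577, 0.259, 0.116] [335. 294.]
[0.672, 0.296, 0.116] [403. 412.]
[0.672, 0.296, 0.18] [422. 363.]
[0.577, 0.259, 0.18] [350. 243.]
[412, 495] [0.71236645 0.30633433] [0.72434689 0.3003363 ]
[385, 498] [0.71500426 0.28756999] [0.72693371 0.28193471]
[265, 480] [0.70256816 0.20637946] [0.71473802 0.20231372]
[100, 440] [0.6730988  0.09335965] [0.68583836 0.09147877]
[220, 440] [0.67162346 0.17731168] [0.68439153 0.17380787]
[262, 520] [0.73329359 0.20200964] [0.74486948 0.19802838]
```

View pics/w3.png

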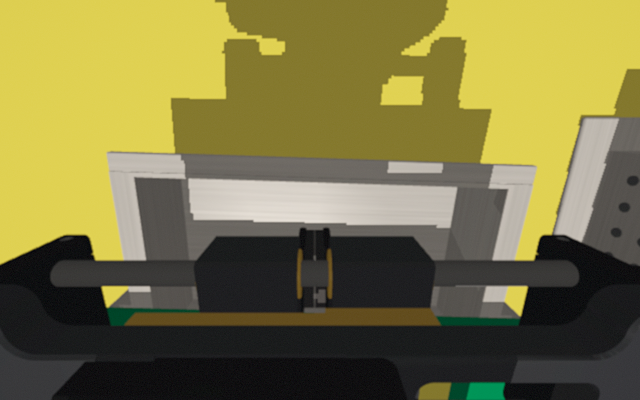

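Run:
```python
from h import *
np.set_printoptions(precision=4,suppress=True)
w=bot.capture("wrist");s=bot.read_state();R=np.array(s["tcp_rot"]);P=np.array(s["position"])
print(-np.array(w["R"]).T@w["t"],P,s["opening"],s["force"],s["time_s"])
for z in (-.03,0,.014):print(z,proj(w,P+R[:,2]*z),proj(w,P+R[:,2]*z+R[:,0]*.0095),proj(w,P+R[:,2]*z+R[:,1]*.015))
for z in (.05,.072,.09): print(z,ray(w,(108,152),z),ray(w,(536,166),z))
```

```text
[0.5759 0.335  0.2446] [0.5768 0.2596 0.0702] 0.009877713518489706 [0.0358 0.6211 0.193 ] 6.5
-0.03 [314.7098 257.2589] [314.7246 241.7944] [341.2498 257.2627]
0 [314.6122 236.0082] [314.6233 222.6464] [337.0884 236.0122]
0.014 [314.5762 228.1698] [314.5861 215.6081] [335.5534 228.1738]
0.05 [0.4351 0.3121 0.05  ] [0.7301 0.3043 0.05  ]
0.072 [0.4511 0.3147 0.072 ] [0.7127 0.3078 0.072 ]
0.09 [0.4641 0.3168 0.09  ] [0.6984 0.3106 0.09  ]
```

The fingers are over or inside the pan and the pan has not moved, so the tips crossed the rim. I'll lift, back out, come in lower and push slowly.

Emit:
play_rows --moves '[[[0,0,-45,0,0,0],[0,0,-15,0,0,0],[45,0,0,0,0,0],[45,0,0,0,0,0],[15,5,0,0,0,0]]]'

```text
time_s: 7.0
position: [0.5803, 0.3686, 0.1307]
tcp_rot: [[-0.009, 1.0, 0.001], [1.0, 0.009, 0.002], [0.002, 0.001, -1.0]]
force: [-0.4, -0.5, -0.3]
opening: 0.003
grasp_force: 0.0
```

Emit:
play_rows --moves '[[[0,0,0,0,0,0],[0,0,40,0,0,0],[0,0,30,0,0,0],[0,0,5,0,0,0],[0,0,0,0,0,0]]]'

```text
time_s: 7.5
position: [0.5805, 0.3626, 0.0542]
tcp_rot: [[-0.004, 1.0, -0.003], [1.0, 0.004, -0.001], [-0.001, -0.003, -1.0]]
force: [-0.4, -0.3, 1.0]
opening: 0.006
grasp_force: 0.0
```

Emit:
play_rows --moves '[[[-15,0,0,0,0,0],[-15,0,0,0,0,0],[-15,0,0,0,0,0],[-10,0,0,0,0,0],[-5,0,0,0,0,0]]]'

```text
time_s: 8.0
position: [0.5823, 0.3026, 0.0563]
tcp_rot: [[-0.003, 1.0, 0.001], [1.0, 0.003, 0.001], [0.001, 0.001, -1.0]]
force: [0.1, 2.4, 1.8]
opening: 0.005
grasp_force: 1.2
```

Run:
```python
from h import *
np.set_printoptions(precision=4,suppress=True)
p=bot.capture("scene");cv2.imwrite("pics/s4.png",cv2.resize(p["image"][130:280,340:540],(800,600)))
for r in bot.pinpoint(p,"pan_edge")[:2]: print(np.array(r["centre"]),round(r["confidence"],2),ray(p,r["centre"],.072)[:2])
s=bot.read_state();print(s["position"],s["force"])
```

```text
[428.5 213. ] 0.69 [0.5806 0.28  ]
[0.582  0.3026 0.0557] [-0.0558  0.1708 -0.3514]
```

View pics/s4.png

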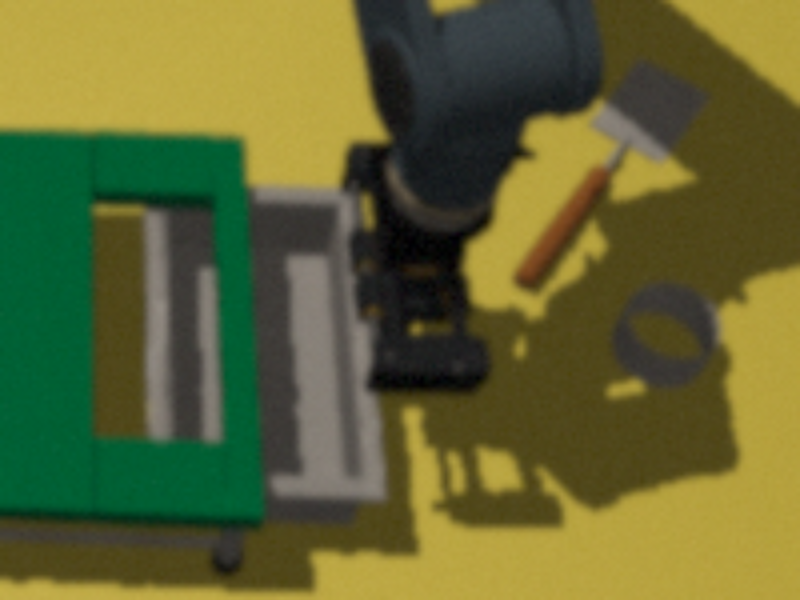

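At the lower height the push works: the pan rim is now at about (436,252) in the full image. I'll continue until it reaches the stop.

Emit:
play_rows --moves '[[[-10,0,0,0,0,0],[-10,0,0,0,0,0],[-10,0,0,0,0,0],[-8,0,0,0,0,0],[-6,0,0,0,0,0]]]'

```text
time_s: 8.6
position: [0.5813, 0.2588, 0.055]
tcp_rot: [[-0.004, 1.0, -0.001], [1.0, 0.004, -0.0], [-0.0, -0.001, -1.0]]
force: [-1.7, 2.3, 2.0]
opening: 0.011
grasp_force: 1.2
```

Emit:
play_rows --moves '[[[-3,0,0,0,0,0],[-3,0,0,0,0,0],[-2,0,0,0,0,0],[-2,0,0,0,0,0],[-2,0,0,0,0,0]]]'

```text
time_s: 9.1
position: [0.5816, 0.2479, 0.055]
tcp_rot: [[-0.005, 1.0, -0.001], [1.0, 0.005, -0.0], [-0.0, -0.001, -1.0]]
force: [-2.1, 2.0, -1.0]
opening: 0.008
grasp_force: 1.1
```

Run:
```python
from h import *
np.set_printoptions(precision=4,suppress=True)
p=bot.capture("scene")
for r in bot.pinpoint(p,"pan_edge")[:2]: print(np.array(r["centre"]),round(r["confidence"],2),ray(p,r["centre"],.072)[:2])
s=bot.read_state();print(s["position"],s["force"])
```

```text
[411.7 210.5] 0.68 [0.5729 0.232 ]
[0.5821 0.2476 0.0551] [-0.4233  0.0295  0.6995]
```

Emit:
play_rows --moves '[[[-2,0,0,0,0,0],[-2,0,0,0,0,0],[-1,0,0,0,0,0],[-1,0,0,0,0,0],[-1,0,0,0,0,0]]]'

```text
time_s: 9.7
position: [0.582, 0.2408, 0.0553]
tcp_rot: [[-0.005, 1.0, 0.0], [1.0, 0.005, 0.0], [0.0, 0.0, -1.0]]
force: [-0.7, 2.3, -1.2]
opening: 0.003
grasp_force: 1.0
```

Emit:
play_rows --moves '[[[-1,0,0,0,0,0],[-1,0,0,0,0,0],[-1,0,0,0,0,0]]]'

```text
time_s: 10.0
position: [0.5821, 0.2399, 0.0553]
tcp_rot: [[-0.003, 1.0, 0.001], [1.0, 0.003, 0.004], [0.004, 0.001, -1.0]]
force: [-2.1, 10.1, -2.5]
opening: 0.004
grasp_force: 4.9
```

The pan is at its stop: 10 N at TCP y 0.240. Now I retreat, lift and go to the far side of the board.

Emit:
play_rows --moves '[[[25,0,0,0,0,0],[0,0,-50,0,0,0],[0,0,-50,0,0,0],[0,0,-50,0,0,0],[-50,0,-5,0,0,0]]]' --fingers -1

```text
time_s: 10.5
position: [0.5876, 0.2177, 0.2184]
tcp_rot: [[-0.012, 1.0, 0.018], [1.0, 0.012, 0.004], [0.004, 0.018, -1.0]]
force: [1.8, -1.7, 0.1]
opening: 0.004
grasp_force: 0.0
```

Emit:
play_rows --moves '[[[-49,0,0,0,0,0],[-49,0,0,0,0,0],[-49,0,0,0,0,0],[-49,0,0,0,0,0],[-49,0,0,0,0,0]]]'

```text
time_s: 11.0
position: [0.5832, -0.0348, 0.2108]
tcp_rot: [[-0.005, 1.0, 0.001], [1.0, 0.005, -0.002], [-0.002, 0.001, -1.0]]
force: [1.6, -1.5, 0.2]
opening: 0.004
grasp_force: 0.0
```

Emit:
play_rows --moves '[[[-49,0,0,0,0,0],[-49,0,0,0,0,0],[-49,0,0,0,0,0],[-40,0,0,0,0,0],[-40,0,0,0,0,0]]]' --fingers -0.4

```text
time_s: 11.5
position: [0.5838, -0.262, 0.2106]
tcp_rot: [[-0.004, 1.0, -0.0], [1.0, 0.004, -0.002], [-0.002, -0.0, -1.0]]
force: [0.5, -0.5, 0.3]
opening: 0.285
grasp_force: 0.0
```

Emit:
play_rows --moves '[[[0,0,0,0,0,0],[0,0,0,0,0,0]]]'

```text
time_s: 11.7
position: [0.5838, -0.2605, 0.2102]
tcp_rot: [[-0.003, 1.0, -0.001], [1.0, 0.003, -0.001], [-0.001, -0.001, -1.0]]
force: [-0.3, 0.5, 0.5]
opening: 0.3
grasp_force: 0.0
```

Run:
```python
from h import *
np.set_printoptions(precision=4,suppress=True)
p=bot.capture("wrist");s=bot.read_state();print(s["position"],s["opening"],s["joint_positions"])
cv2.imwrite("pics/w5.png",p["image"])
for q,z in dict(carrot1=.102,onion=.095,mushroom=.095,knife=.095).items():
    for r in bot.pinpoint(p,q)[:4]: print(q,np.array(r["centre"]),round(r["confidence"],2),ray(p,r["centre"],z)[:2])
```

```text
[ 0.5838 -0.259   0.2101] 0.2976792902499699 [-33.9216  31.3309  79.964   -0.0241  68.7491 -34.1584]
carrot1 [135.3 102.2] 0.93 [ 0.4136 -0.1709]
carrot1 [218.5  77.1] 0.85 [ 0.4945 -0.1486]
carrot1 [310.7 251.1] 0.67 [ 0.5798 -0.3253]
carrot1 [308.5 133.5] 0.56 [ 0.5777 -0.1993]
onion [372.2  76.6] 0.83 [ 0.6381 -0.1468]
knife [269.1 229.3] 0.92 [ 0.5339 -0.3026]
```

View pics/w5.png

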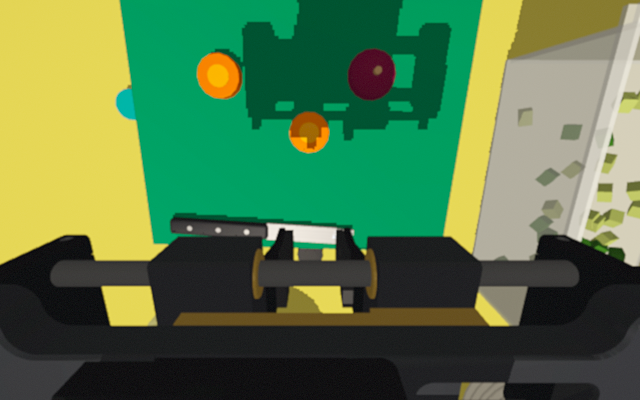

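The wrist view shows carrots at (218,75) and (308,132), the onion at (372,75), the knife at row 230 and the turquoise look-alike at (126,102). The half-open fingers, with a 26 mm gap, make a cradle. I'll go down behind carrot A and feel for the board.

Emit:
play_rows --moves '[[[23,-7,0,0,0,0],[0,0,45,0,0,0],[0,0,40,0,0,0],[0,0,5,0,0,0],[0,0,0,0,0,0]]]'

```text
time_s: 12.45
position: [0.577, -0.2348, 0.1196]
tcp_rot: [[-0.006, 1.0, -0.002], [1.0, 0.006, 0.001], [0.001, -0.002, -1.0]]
force: [0.1, -1.1, -0.1]
opening: 0.299
grasp_force: 0.0
```

Emit:
play_rows --moves '[[[0,0,3,0,0,0],[0,0,2,0,0,0],[0,0,2,0,0,0],[0,0,0,0,0,0]]]'

```text
time_s: 12.85
position: [0.5777, -0.2361, 0.114]
tcp_rot: [[-0.005, 1.0, 0.001], [1.0, 0.005, -0.001], [-0.001, 0.001, -1.0]]
force: [-0.1, 1.3, 0.5]
opening: 0.3
grasp_force: 0.0
```

Emit:
play_rows --moves '[[[0,0,1.5,0,0,0],[0,0,1.5,0,0,0],[0,0,0,0,0,0]]]'

```text
time_s: 13.15
position: [0.5772, -0.2358, 0.11]
tcp_rot: [[-0.005, 1.0, -0.0], [1.0, 0.005, 0.0], [0.0, -0.0, -1.0]]
force: [0.6, -0.2, -0.1]
opening: 0.3
grasp_force: 0.0
```

Emit:
play_rows --moves '[[[0,0,1.5,0,0,0],[0,0,1.5,0,0,0],[0,0,0,0,0,0]]]'

```text
time_s: 13.45
position: [0.5772, -0.2358, 0.1069]
tcp_rot: [[-0.005, 1.0, -0.001], [1.0, 0.005, 0.0], [0.0, -0.001, -1.0]]
force: [-0.6, 0.9, 1.0]
opening: 0.298
grasp_force: 0.0
```

Emit:
play_rows --moves '[[[0,0,1.5,0,0,0],[0,0,1.5,0,0,0],[0,0,0,0,0,0]]]'

```text
time_s: 13.75
position: [0.5771, -0.2357, 0.1039]
tcp_rot: [[-0.005, 1.0, -0.001], [1.0, 0.005, 0.0], [0.0, -0.001, -1.0]]
force: [-0.1, -0.5, -0.1]
opening: 0.302
grasp_force: 0.0
```

Emit:
play_rows --moves '[[[0,0,1.5,0,0,0],[0,0,1.5,0,0,0],[0,0,0,0,0,0]]]'

```text
time_s: 14.05
position: [0.5772, -0.2358, 0.1009]
tcp_rot: [[-0.005, 1.0, -0.0], [1.0, 0.005, 0.0], [0.0, -0.0, -1.0]]
force: [-0.4, 0.4, 0.0]
opening: 0.302
grasp_force: 0.0
```

Emit:
play_rows --moves '[[[0,0,1.5,0,0,0],[0,0,1.5,0,0,0],[0,0,0,0,0,0]]]'

```text
time_s: 14.35
position: [0.5772, -0.2358, 0.0979]
tcp_rot: [[-0.005, 1.0, -0.0], [1.0, 0.005, 0.0], [0.0, -0.0, -1.0]]
force: [-0.5, 0.5, 0.4]
opening: 0.304
grasp_force: 0.0
```

Emit:
play_rows --moves '[[[0,0,1.5,0,0,0],[0,0,1,0,0,0],[0,0,0,0,0,0]]]'

```text
time_s: 14.65
position: [0.5772, -0.2358, 0.0955]
tcp_rot: [[-0.005, 1.0, -0.0], [1.0, 0.005, 0.0], [0.0, -0.0, -1.0]]
force: [-0.3, -0.6, 0.4]
opening: 0.3
grasp_force: 0.0
```

Emit:
play_rows --moves '[[[0,0,1.5,0,0,0],[0,0,1,0,0,0],[0,0,0,0,0,0]]]'

```text
time_s: 14.95
position: [0.5772, -0.2358, 0.093]
tcp_rot: [[-0.005, 1.0, -0.0], [1.0, 0.005, 0.0], [0.0, -0.0, -1.0]]
force: [-0.4, -0.2, -0.1]
opening: 0.301
grasp_force: 0.0
```

Run:
```python
from h import *
p=bot.capture("side");s=bot.read_state();u=proj(p,s["position"]).astype(int);print(u,s["force"],s["position"])
c=p["image"][max(0,u[1]-75):u[1]+45,u[0]-80:u[0]+80];cv2.imwrite("pics/d6.png",cv2.resize(c,(800,600),interpolation=cv2.INTER_CUBIC))
```

```text
[373 229] [ 0.22731473  0.16910245 -0.24276773] [ 0.57727199 -0.23584128  0.09312976]
```

View pics/d6.png

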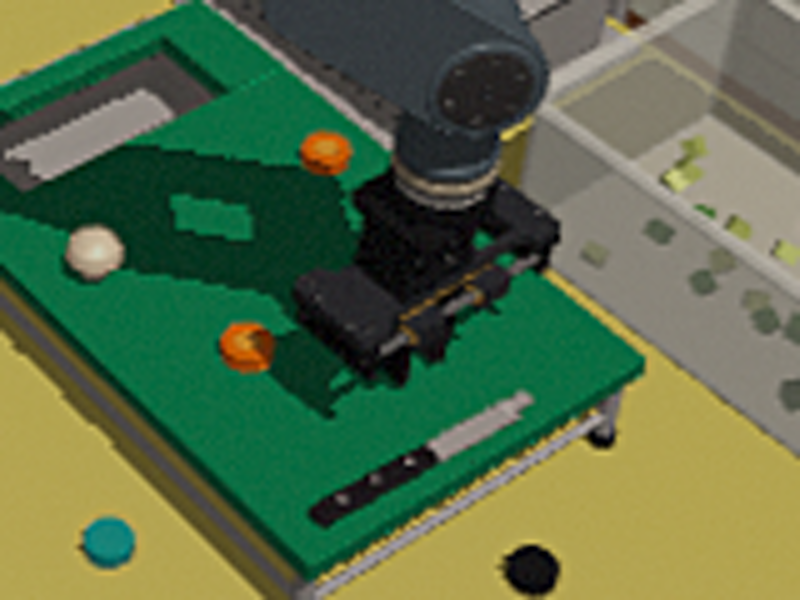

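The side view shows the pan home under the opening and the fingers just above the board behind carrot A. The carrots are at crop (247,347) and (326,153). I'll keep feeling downwards.

Emit:
play_rows --moves '[[[0,0,1.5,0,0,0],[0,0,1,0,0,0],[0,0,0,0,0,0]]]'

```text
time_s: 15.3
position: [0.5772, -0.2358, 0.0905]
tcp_rot: [[-0.005, 1.0, -0.0], [1.0, 0.005, 0.0], [0.0, -0.0, -1.0]]
force: [0.3, -0.3, -0.3]
opening: 0.303
grasp_force: 0.0
```

Emit:
play_rows --moves '[[[0,0,1.5,0,0,0],[0,0,1,0,0,0],[0,0,0,0,0,0]]]'

```text
time_s: 15.6
position: [0.5772, -0.2358, 0.088]
tcp_rot: [[-0.005, 1.0, -0.0], [1.0, 0.005, 0.0], [0.0, -0.0, -1.0]]
force: [-0.5, 0.2, -0.1]
opening: 0.301
grasp_force: 0.0
```

Emit:
play_rows --moves '[[[0,0,1.5,0,0,0],[0,0,1,0,0,0],[0,0,0,0,0,0]]]'

```text
time_s: 15.9
position: [0.5772, -0.2358, 0.0855]
tcp_rot: [[-0.005, 1.0, -0.0], [1.0, 0.005, 0.0], [0.0, -0.0, -1.0]]
force: [-0.3, -0.4, 0.6]
opening: 0.302
grasp_force: 0.0
```

Emit:
play_rows --moves '[[[0,0,1.5,0,0,0],[0,0,0,0,0,0]]]'

```text
time_s: 16.1
position: [0.5772, -0.2358, 0.0841]
tcp_rot: [[-0.005, 1.0, -0.0], [1.0, 0.005, 0.0], [0.0, -0.0, -1.0]]
force: [0.0, 0.2, 0.1]
opening: 0.303
grasp_force: 0.0
```

The tips are 0 to 5 mm above the board, low enough to sweep. I sweep carrot A.

Emit:
play_rows --moves '[[[8,0,0,0,0,0],[14,0,0,0,0,0],[20,0,0,0,0,0],[20,0,0,0,0,0],[20,0,0,0,0,0]]]'

```text
time_s: 16.6
position: [0.5765, -0.1512, 0.0843]
tcp_rot: [[-0.006, 1.0, -0.001], [1.0, 0.006, 0.001], [0.001, -0.001, -1.0]]
force: [-0.3, 0.1, 0.3]
opening: 0.3
grasp_force: 0.1
```

```bash
cat > l.py <<'E'
from h import *
np.set_printoptions(precision=4,suppress=True)
p=bot.capture("scene");h=cv2.cvtColor(p["image"],cv2.COLOR_BGR2HSV)
hs=cv2.inRange(h,(5,150,60),(18,255,255));hs[:140]=0;hs[280:]=0;hs[:,:215]=0;hs[:,425:]=0
n,l,st,ce=cv2.connectedComponentsWithStats(hs)
for i in range(1,n):
  if st[i,4]>8: print(ce[i],st[i,4],ray(p,ce[i],.104)[:2])
for q in ("onion","mushroom"):
    for r in bot.pinpoint(p,q)[:1]: print(q,np.array(r["centre"]),round(r["confidence"],2),ray(p,r["centre"],.095)[:2])
w=bot.capture("wrist")
for r in bot.pinpoint(w,"carrot1")[:4]: print("w",np.array(r["centre"]),round(r["confidence"],2),ray(w,r["centre"],.102)[:2])
s=bot.read_state();print(s["position"],s["time_s"])
E
python3 l.py
```

```text
[291.15  205.125] 40 [ 0.5808 -0.1173]
[322.5409 237.7296] 159 [ 0.6858 -0.0252]
onion [281.5 225.4] 0.54 [ 0.6433 -0.1414]
mushroom [328.5 171.6] 0.73 [ 0.4523 -0.0121]
w [180.3 244.2] 0.95 [ 0.4952 -0.1496]
w [310.9 201.9] 0.63 [ 0.574  -0.1222]
w [537.2  15.8] 0.57 [ 0.6836 -0.0268]
[ 0.5772 -0.1534  0.0844] 16.85
```

Emit:
play_rows --moves '[[[15,0,0,0,0,0],[22,0,0,0,0,0],[22,0,0,0,0,0],[22,0,0,0,0,0],[22,0,0,0,0,0]]]'

```text
time_s: 17.35
position: [0.5763, -0.05, 0.0842]
tcp_rot: [[-0.004, 1.0, 0.0], [1.0, 0.004, 0.0], [0.0, 0.0, -1.0]]
force: [0.1, -0.3, 1.5]
opening: 0.304
grasp_force: 0.1
```

Emit:
play_rows --moves '[[[22,0,0,0,0,0],[22,0,0,0,0,0],[22,0,0,0,0,0],[20,0,0,0,0,0],[15,0,0,0,0,0]]]'

```text
time_s: 17.85
position: [0.5756, 0.0515, 0.0842]
tcp_rot: [[-0.005, 1.0, -0.0], [1.0, 0.005, 0.0], [0.0, -0.0, -1.0]]
force: [0.1, -0.8, 1.5]
opening: 0.303
grasp_force: 0.1
```

Emit:
play_rows --moves '[[[12,0,0,0,0,0],[12,0,0,0,0,0],[12,0,0,0,0,0],[12,0,0,0,0,0],[0,0,0,0,0,0]]]'

```text
time_s: 18.35
position: [0.5755, 0.0996, 0.0842]
tcp_rot: [[-0.006, 1.0, -0.0], [1.0, 0.006, 0.0], [0.0, -0.0, -1.0]]
force: [-0.4, -0.8, -0.3]
opening: 0.298
grasp_force: 0.0
```

```bash
python3 l.py
```

```text
[282.3053 181.4122] 131 [ 0.4976 -0.1483]
[370.3 221.6] 30 [0.632  0.1072]
[322.557  237.5633] 158 [ 0.6853 -0.0252]
onion [279.5 222.3] 0.74 [ 0.6333 -0.1477]
mushroom [330.1 174.1] 0.69 [ 0.4616 -0.0072]
w [314.9 189.5] 0.87 [0.5756 0.1343]
[0.5758 0.0976 0.0842] 18.6
```

Carrot A dropped into the pan. Now carrot B, with a diagonal push to stay clear of the mushroom.

Emit:
play_rows --moves '[[[0,0,-40,0,0,0],[0,0,-40,0,0,0],[-46,-13,0,0,0,0],[-46,-13,0,0,0,0],[-46,-13,0,0,0,0]]]'

```text
time_s: 19.1
position: [0.5371, -0.0417, 0.1649]
tcp_rot: [[-0.006, 1.0, 0.002], [1.0, 0.006, -0.001], [-0.001, 0.001, -1.0]]
force: [0.7, -0.2, -0.3]
opening: 0.296
grasp_force: 0.0
```

Emit:
play_rows --moves '[[[-46,-13,0,0,0,0],[-46,-13,0,0,0,0],[-46,-13,0,0,0,0],[-14,-2,0,0,0,0],[0,0,0,0,0,0]]]'

```text
time_s: 19.6
position: [0.4969, -0.1949, 0.1643]
tcp_rot: [[-0.0, 1.0, 0.001], [1.0, 0.0, -0.0], [-0.0, 0.001, -1.0]]
force: [-0.2, -0.2, -0.1]
opening: 0.299
grasp_force: 0.0
```

```bash
python3 l.py
```

```text
[282.3697 181.7731] 119 [ 0.4989 -0.148 ]
[370.4638 218.7681] 69 [0.6227 0.108 ]
[322.557  237.6899] 158 [ 0.6857 -0.0252]
onion [280.6 227.1] 0.45 [ 0.6488 -0.1435]
mushroom [328.1 173.1] 0.45 [ 0.458  -0.0133]
w [193.5 165.6] 0.71 [ 0.3947 -0.1542]
w [312.3 161.9] 0.69 [ 0.4948 -0.1504]
[ 0.4973 -0.1904  0.1641] 19.85
```

Descend and push.

Emit:
play_rows --moves '[[[0,0,40,0,0,0],[0,0,30,0,0,0],[0,0,8,0,0,0],[0,0,2,0,0,0],[0,0,0,0,0,0]]]'

```text
time_s: 20.35
position: [0.498, -0.192, 0.0849]
tcp_rot: [[-0.006, 1.0, 0.001], [1.0, 0.006, -0.001], [-0.001, 0.001, -1.0]]
force: [0.5, 1.1, 0.8]
opening: 0.303
grasp_force: 0.0
```

Emit:
play_rows --moves '[[[10,0,0,0,0,0],[14,2,0,0,0,0],[16,6,0,0,0,0],[16,6,0,0,0,0],[16,6,0,0,0,0]]]'

```text
time_s: 20.85
position: [0.5172, -0.1186, 0.0851]
tcp_rot: [[-0.005, 1.0, 0.001], [1.0, 0.005, -0.0], [-0.0, 0.001, -1.0]]
force: [-0.4, -0.0, 0.5]
opening: 0.3
grasp_force: 0.1
```

Emit:
play_rows --moves '[[[16,7,0,0,0,0],[16,7,0,0,0,0],[16,7,0,0,0,0],[16,2,0,0,0,0],[14,0,0,0,0,0]]]'

```text
time_s: 21.35
position: [0.5395, -0.0404, 0.0847]
tcp_rot: [[-0.006, 1.0, 0.001], [1.0, 0.006, -0.0], [-0.0, 0.001, -1.0]]
force: [-0.9, -0.6, 0.1]
opening: 0.3
grasp_force: 0.1
```

```bash
python3 l.py
```

```text
[370.0984 218.8197] 61 [0.6229 0.1069]
[322.5409 237.673 ] 159 [ 0.6856 -0.0252]
onion [279.4 223.3] 0.71 [ 0.6365 -0.1478]
mushroom [311.7 223.5] 0.57 [ 0.6356 -0.0568]
w [366.6   0.5] 0.89 [0.5626 0.0892]
w [561.7 227.9] 0.75 [ 0.6854 -0.0269]
w [318.9 206.8] 0.72 [ 0.5409 -0.0149]
w [136.4 318.5] 0.52 [ 0.422  -0.0927]
[ 0.5392 -0.0422  0.0843] 21.6
```

Emit:
play_rows --moves '[[[14,0,0,0,0,0],[20,0,0,0,0,0],[20,0,0,0,0,0],[20,0,0,0,0,0],[16,0,0,0,0,0]]]'

```text
time_s: 22.1
position: [0.5386, 0.049, 0.0842]
tcp_rot: [[-0.005, 1.0, -0.0], [1.0, 0.005, 0.0], [0.0, -0.0, -1.0]]
force: [-1.0, -1.5, 0.6]
opening: 0.299
grasp_force: 0.1
```

Emit:
play_rows --moves '[[[12,0,0,0,0,0],[12,0,0,0,0,0],[12,0,0,0,0,0],[14,0,0,0,0,0],[0,0,0,0,0,0]]]'

```text
time_s: 22.6
position: [0.5385, 0.0996, 0.0842]
tcp_rot: [[-0.007, 1.0, -0.0], [1.0, 0.007, 0.0], [0.0, -0.0, -1.0]]
force: [0.4, 0.4, 0.3]
opening: 0.298
grasp_force: 0.0
```

```bash
python3 l.py
```

```text
[373.2381 208.619 ] 21 [0.5888 0.117 ]
[370.3714 218.7429] 70 [0.6227 0.1077]
[322.5063 237.7   ] 160 [ 0.6857 -0.0253]
onion [280.1 225.3] 0.55 [ 0.643  -0.1453]
mushroom [328.4 174. ] 0.46 [ 0.4613 -0.0123]
w [359.9 192.3] 0.79 [0.5643 0.1327]
w [301.2 145.7] 0.71 [0.5309 0.1589]
[0.5388 0.0975 0.0842] 22.85
```

Carrot B is in as well. Now carrot C: lift, move behind it, and turn the cradle to face the opening.

Emit:
play_rows --moves '[[[0,0,-40,0,0,0],[0,0,-40,0,0,0],[-32,33,0,0,0,0],[-32,33,0,0,0,0],[-32,33,0,0,0,0]]]'

```text
time_s: 23.35
position: [0.6392, 0.0009, 0.1651]
tcp_rot: [[-0.005, 1.0, 0.001], [1.0, 0.005, -0.0], [-0.0, 0.001, -1.0]]
force: [1.5, 1.4, -0.2]
opening: 0.301
grasp_force: 0.0
```

Emit:
play_rows --moves '[[[-32,33,0,0,0,0],[-32,33,0,0,0,-0.147],[0,0,0,0,0,-0.147],[0,0,0,0,0,-0.147],[0,0,0,0,0,0]]]'

```text
time_s: 23.85
position: [0.7042, -0.0625, 0.1636]
tcp_rot: [[-0.43, 0.903, -0.001], [0.903, 0.43, 0.0], [0.001, -0.001, -1.0]]
force: [-0.1, 0.1, 0.4]
opening: 0.304
grasp_force: 0.0
```

```bash
python3 l.py; python3 -c "
from h import *
s=bot.read_state();R=np.array(s['tcp_rot']);print(R);print(R.T@(np.array([.686,-.027,s['position'][2]])-s['position']))"
```

```text
[380.1167 207.0167] 120 [0.583  0.1368]
[370.4058 218.8116] 69 [0.6229 0.1078]
onion [280.2 223.3] 0.64 [ 0.6365 -0.1455]
mushroom [330.1 172.8] 0.5 [ 0.4568 -0.0072]
w [307.2 163.3] 0.62 [ 0.6817 -0.0285]
[ 0.7043 -0.0611  0.1644] 24.1
[[-4.30101749e-01  9.02780419e-01  1.82339098e-05]
 [ 9.02780418e-01  4.30101749e-01 -3.74888463e-05]
 [-4.16866329e-05  3.37198307e-07 -9.99999999e-01]]
[ 3.86335661e-02 -1.85751518e-03 -1.61112964e-06]
```

Emit:
play_rows --moves '[[[0,0,40,0,0,0],[0,0,30,0,0,0],[0,0,8,0,0,0],[0,0,2,0,0,0],[0,0,0,0,0,0]]]'

```text
time_s: 24.6
position: [0.7051, -0.0612, 0.0849]
tcp_rot: [[-0.431, 0.902, 0.001], [0.902, 0.431, -0.0], [-0.001, 0.001, -1.0]]
force: [-0.2, 1.1, 0.2]
opening: 0.299
grasp_force: 0.0
```

Emit:
play_rows --moves '[[[10,0,0,0,0,0],[14,0,0,0,0,0],[18,0,0,0,0,0],[18,0,0,0,0,0],[18,0,0,0,0,0]]]'

```text
time_s: 25.1
position: [0.6698, 0.0112, 0.0845]
tcp_rot: [[-0.432, 0.902, -0.0], [0.902, 0.432, 0.0], [0.0, -0.0, -1.0]]
force: [0.6, 1.0, 0.3]
opening: 0.302
grasp_force: 0.2
```

```bash
python3 l.py
```

```text
[380.0672 206.9916] 119 [0.5829 0.1367]
[370.5    218.8611] 72 [0.623  0.1081]
onion [281.6 223.5] 0.62 [ 0.6371 -0.1415]
w [261.8  34.6] 0.78 [0.5961 0.1038]
w [312.1 208.9] 0.58 [0.6577 0.0329]
[0.6712 0.0093 0.0844] 25.35
```

Emit:
play_rows --moves '[[[14,0,0,0,0,0],[18,0,0,0,0,0],[16,0,0,0,0,0],[12,0,0,0,0,0],[12,0,0,0,0,0]]]'

```text
time_s: 25.85
position: [0.639, 0.0755, 0.0842]
tcp_rot: [[-0.432, 0.902, -0.0], [0.902, 0.432, 0.0], [0.0, -0.0, -1.0]]
force: [-0.3, -0.5, -0.8]
opening: 0.3
grasp_force: 0.1
```

Emit:
play_rows --moves '[[[12,0,0,0,0,0],[12,0,0,0,0,0],[9,0,0,0,0,0],[0,0,0,0,0,0]]]'

```text
time_s: 26.25
position: [0.6247, 0.1052, 0.0842]
tcp_rot: [[-0.433, 0.902, -0.001], [0.902, 0.433, 0.0], [0.001, -0.001, -1.0]]
force: [1.0, -0.1, 0.0]
opening: 0.301
grasp_force: 0.0
```

Emit:
play_rows --moves '[[[0,0,-40,0,0,0],[0,0,-45,0,0,0],[-45,0,-20,0,0,0],[-45,0,0,0,0,0],[-45,0,0,0,0,0]]]'

```text
time_s: 26.75
position: [0.6853, -0.0196, 0.1912]
tcp_rot: [[-0.432, 0.902, 0.004], [0.902, 0.432, -0.001], [-0.002, 0.003, -1.0]]
force: [0.0, -0.2, -0.1]
opening: 0.298
grasp_force: 0.0
```

```bash
python3 l.py
python3 - <<'E'
from h import *
p=bot.capture("scene")
for r in bot.pinpoint(p,"pan_edge")[:2]: print(np.array(r["centre"]),round(r["confidence"],2),ray(p,r["centre"],.072)[:2])
cv2.imwrite("pics/end.png",cv2.resize(p["image"][140:280,180:470],(800,386),interpolation=cv2.INTER_CUBIC))
E
```

```text
[380.1186 206.9746] 118 [0.5829 0.1368]
[370.4286 218.8714] 70 [0.6231 0.1079]
[377.6866 233.8134] 134 [0.6708 0.1261]
onion [282.3 224.2] 0.69 [ 0.6393 -0.1394]
w [276.8  26.3] 0.75 [0.594  0.0989]
[ 0.6833 -0.0183  0.1887] 27.0
[410.2 211.8] 0.57 [0.57740959 0.22732166]
```

View pics/end.png

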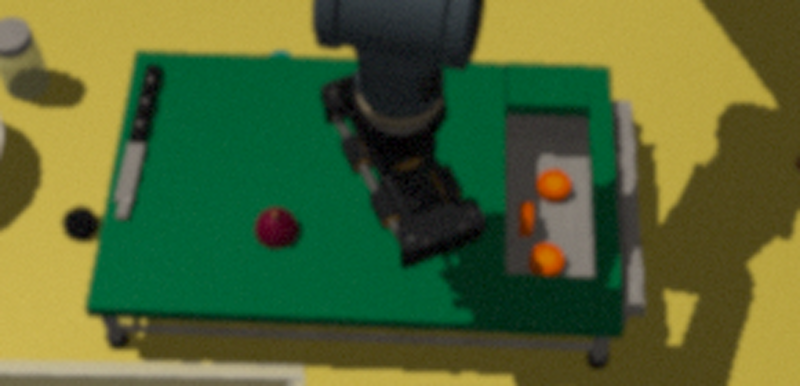

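All three slices are in the pan: crop (553,185), (527,217) and (547,260). The middle one leans on its edge inside. The pan is home, and the onion and knife are undisturbed; the arm hides the mushroom here, but it was last measured in place. The robot is clear.

```bash
python3 -c "
from rig import bot
print(bot.hand_in())"
```

```text
the job is handed in; nothing more can be done
None
```

The job is handed in: the pan is pushed home to its stop and all three carrot slices were swept through the opening into it, with nothing else seen to move; the mushroom was hidden by the arm in the last picture but was in place when last measured.

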